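Load the sample transport case and close its stayed lid

ROBOT

A 6-joint arm with a two-finger parallel gripper is mounted at the origin on the work surface. World frame = base frame: x ahead of the robot, y to its left, z up, the work surface at z = 0. Lengths are in m, angles in rad, forces in N, time in s.
With the tool pointing down it reaches from about 0.275 to 0.85 m from the base axis. Payload 5.2 kg.
Tool frame: the origin (TCP) lies midway between the tips of the shut fingers; the grasp point (between the pads) lies 19 mm behind it (env.grasp_offset is the z of the grasp point in the tool frame, in m); z points along the fingers, x is the direction in which the jaws open and shut, and the axes are right-handed (so a half turn about z gives the same grasp; the last joint's range is limited). The gripper opens to 85 mm and grips with 20 to 120 N. Pads are 22 mm wide; open, the fingers measure 114 mm over their backs; the gripper's body (76 mm by 85 mm) begins 54 mm behind the grasp point. The pads swing forward as they close: fully open they stand 13 mm farther back than shut.
Start: joints at [-1.337, 0.259, 1.535, -0, 1.348, -0.203], TCP at [0.233, -0.498, 0.231] pointing down, gripper open.
Joint ranges: [-3.14, 3.14], [-0.91, 2.08], [0.19, 2.58], [-1.22, 4.36], [0.22, 2.71], [-3.12, 3.12]. Speed limits (rad/s): [2.57, 2.57, 3.14, 3.14, 3.14, 3.14].

INTERFACE

Orientations are given as a unit quaternion [x, y, z, w].
In Python, from cell import env gives the robot as it stands. The module is installed in compiled form; this text tells all that it offers.
- The arm moves only by the tool move_arm, never from a script. Its arguments are lists of equal length, an entry for each row: "fingers": the opening, from 0 (shut) to 1 (fully open); "slide": the shift along the tool's x, y, z in m, a list of three; "spin": the turn about the tool's z in rad. In form: {"fingers": [fingers, ...], "slide": [[tx, ty, tz], ...], "spin": [spin, ...]}. A call has exactly 8 rows; each row shifts and turns the commanded pose from where the row before left it, along the tool's axes as they then stand; what a row does not reach is not made up. A row lasts 1/10 s, in which the tool goes at most 50 mm and 8.59 degrees, less where a joint would pass 70% of its speed; a pose out of reach is approached as far as the arm can. A call with a gripper value outside its range is refused whole. The fingers move at their own pace and stop on an object; the grip force is fixed at half the most. Time passes only in rows, so rows that do not move let the fingers close, or fill a call up. It gives the time, the measured TCP pose, the force and the opening at its end, in the units of the state.
- env.read_state(): the state, without advancing time (a new reading comes with each control period).
- env.camera(name): name is "scene" or "top" or "wrist"; returns the picture (384x512x3 uint8, blue, green, red); there is no depth.
- env.camera_info(name): a dict with "fx", "fy", "cx", "cy" (pixels), "pose" (4x4, takes a point from camera to world coordinates); the wrist camera has in their place "hand_eye" (4x4, takes a point from camera to tool coordinates, whose origin is the TCP and whose axes are the tool frame's). Camera axes: x right, y up, looking along -z (the intrinsics and any distortion apply to the point x, -y, -z); pixel columns grow to the right and rows downward; lengths in m; the calibration is good to about 2 mm. A picture is of the moment at which its call begins: read the wrist's pose just before it. camera_info takes no time and is no camera call.
- env.close_job(): hands the job in, once; it reports no verdict.
The state is a dict: "time_s": time; "q": joint angles; "joint_vel": joint speeds; "effort": joint torques, N m; "tool_pos": TCP position; "eef_rot": TCP orientation; "force": force on the tool from outside, world axes, zero at the start; "ft_torque": the same for the moment, N m; "grip_width": opening from 0.0 (shut) to 1.0 (fully open).
Only numpy, scipy, OpenCV 4.12 (cv2) and the standard library are available. Lean on these libraries where they do the work, as an engineer would, in place of code of your own. Each camera call takes 0.05 s, during which the arm holds its last target. There are 200 camera calls.

TASK

Raise the lid of the sample transport case until its folding stay locks, and let go so that the stay holds the lid up. Then stand the rack of tubes upright on the floor of the open case, release the stay by pushing its knee back through the straight position (this lifts the lid slightly) so that it folds, and have the lid fully shut over the rack. Do not tip the rack, leave the bottle, the jar and the cardboard box where they are, and finish clear of everything.

Things in the scene. Friction and masses are not known exactly. Their poses are not given: they have to be found in the camera images.
- case: Grey plastic transport case fixed to the table, 170 (x) x 200 (y) x 115 mm high, walls and floor 6 mm. Origin: centre of its underside; x points from its front (robot side) to its hinge side, y to its left, z up. Inside, along the hinge side, stands a fixed white cooling block (front face at x = +35 mm, top at z = 66 mm).
- case_bay (a point): Centre of the floor of the free bay in front of the cooling block, 114 mm (x) by 188 mm (y), 109 mm deep; axes as the case. Case frame (-22, 0, 6) mm.
- lid_hinge (a point): Middle of the lid's hinge line, which runs along the case's y axis at the top of the far rim. Case frame (85, 0, 115) mm.
- lid_bar (a point): Middle of the lid's pull bar: a round aluminium bar 10 mm thick, 100 mm long parallel to the hinge line, carried on two arms 48 mm beyond the lid's front edge in the lid's own plane (43 mm of free space between bar and lid edge). It is 218 mm from the hinge line and, with the lid shut, 5 mm above the rim.
- lid (a joint): Lid angle in rad: 0 shut, 1.41 (81 deg) the most that the stay allows (stay straight), 1.34 resting on the locked stay. The lid is a 170 x 200 x 10 mm plate of 0.8 kg on a damped hinge; unless locked it sinks shut by itself in about 2 s.
- stay (a joint): Knee angle of the folding stay in rad: 0 with the lid shut, 2.74 straight, 3.24 locked (past straight, on its stop). Two steel links of 91 mm outside the case's left (+y) wall, from the wall (case x -40, z 85 mm) to the lid's edge 115 mm from the hinge. A light spring carries the knee on to the lock when the lid has been raised to its limit and is let go.
- knee_grip (a point): Middle of the black rubber grip on the stay's knee, 20 mm thick, 40 mm long along case y, 61 mm outside the left wall. In the case frame: locked (-6, 161, 170) mm, straight (16, 161, 157), lid shut (51, 161, 78). To release, push it with 2 to 3 N along case +x and down: through straight (the lid rises 4 deg) and 25 mm or more beyond, where the lid's weight folds it.
- rack_center (a point): Centre, half-way up, of the loose white rack of ten capped tubes, 56 (x) x 120 (y) x 96 mm high, 0.2 to 0.4 kg, upright on the table right of the case. Along its top runs a square carrying bar, 12 mm thick, along the rack's y axis, its middle 42 mm above this point; 21 mm of free space under the bar down to the tube caps, except at the two end posts.
- spray_bottle: White plastic bottle, 68 mm diameter, 170 mm high, standing to the left, nearer the robot; bystander. Origin: centre of its underside.
- jar: Amber glass jar, 70 mm diameter, 85 mm high, to the right beyond the rack; bystander. Origin: centre of its underside.
- slide_box: Flat cardboard box 90 x 160 x 40 mm on the table left of the case; bystander. Origin: centre of its underside.

How it is judged:
On the way, in this order (a step that is already met when the one before it is completed fails the run):
1. the lid stands up on its locked stay (lid above 1.28 rad, knee past 3.1 rad) with the fingers off it (value of joint lid above 1.28 rad and value of joint stay above 3.1 rad and contact force between the fingers and case below 0.1 N), for 0.2 s.
2. with the lid still locked up, the rack stands upright on the bay's floor, let go (value of joint stay above 3.1 rad and x of rack_center in the frame of case_bay between -0.04 and 0.04 m and y of rack_center in the frame of case_bay between -0.05 and 0.05 m and z of rack_center in the frame of case_bay between 0.043 and 0.054 m and angle between rack_center's own z axis and vertical below 0.1 rad and distance between the grasp point and rack_center above 0.08 m), for 0.2 s.
3. the knee is back through straight and folding (below 2.5 rad) while the lid is still up (above 1.0 rad) (value of joint stay below 2.5 rad and value of joint lid above 1 rad).
At the end, for the whole second after the job is handed in: The lid is shut (within 0.04 rad) with the stay folded (knee below 0.1 rad), and the rack stands in the bay on its floor: centre within 40 mm (case x) and 50 mm (case y) of the bay's centre and 43 to 54 mm above its floor, upright within 0.1 rad (value of joint lid below 0.04 rad and value of joint stay below 0.1 rad and x of rack_center in the frame of case_bay between -0.04 and 0.04 m and y of rack_center in the frame of case_bay between -0.05 and 0.05 m and z of rack_center in the frame of case_bay between 0.043 and 0.054 m and angle between rack_center's own z axis and vertical below 0.1 rad); the robot touches nothing.
It fails at once if the bottle, jar or cardboard box is moved more than 30 mm (distance of any of spray_bottle, jar, slide_box from where it was at the start of the episode above 0.03 m).
It fails at once if the rack is tipped more than 0.8 rad (angle between rack_center's own z axis and vertical above 0.8 rad).
It also fails if it takes over 69 s, if anything falls off the work surface, if the arm or the gripper's body presses on something with over 40 N, if the wrist force passes 120 N, or if a joint passes its speed limit or range.

## Working session

There is one attempt and no reset: what is moved stays moved. The work goes in short steps, Python scripts to look and compute and a tool call to move; the robot and the scene stay as the last step left them, time stands still between calls to the robot, and variables do not carry over. Pictures are saved under pics/ and viewed, about 8 in all and at most 12, crops included, and the job is handed in when it is done.

Besides the shell and the picture viewer there is one more tool, called after "Emit:" in YAML: its name, and indented under it one key for each argument. move_arm: Moves the arm, as the interface text tells. Its arguments: {"type":"object","properties":{"fingers":{"type":"array"},"slide":{"type":"array"},"spin":{"type":"array"}},"required":["fingers","slide","spin"]}

```bash
mkdir -p pics
cat > h.py <<'E'
import numpy as np,cv2
from scipy.spatial.transform import Rotation as R
from cell import env
def ray(info,uv,pose=None):
    P=np.array(info["pose"] if pose is None else pose); 
    d=np.array([(uv[0]-info["cx"])/info["fx"],-(uv[1]-info["cy"])/info["fy"],-1.])
    return P[:3,3],P[:3,:3]@d
def plane(info,uv,z,pose=None):
    o,d=ray(info,uv,pose); return o+d*(z-o[2])/d[2]
def proj(info,p):
    P=np.array(info["pose"]); c=P[:3,:3].T@(np.array(p)-P[:3,3])
    return info["cx"]+info["fx"]*c[0]/-c[2], info["cy"]-info["fy"]*c[1]/-c[2]
E
python3 - <<'E'
from h import *
for n in("scene","top"):
    im=env.camera(n);cv2.imwrite(f"pics/{n}0.png",im);i=env.camera_info(n);print({k:(np.round(v,3).tolist()) for k,v in i.items()})
print(env.camera_info("wrist"));s=env.read_state();print(s,env.grasp_offset)
cv2.imwrite("pics/both.png",np.hstack([cv2.imread("pics/scene0.png"),cv2.imread("pics/top0.png")])[:, :])
E
```

```text
{'fx': 469.189, 'fy': 469.189, 'cx': 249.145, 'cy': 194.369, 'pose': [[0.817, -0.388, 0.427, 1.037], [0.577, 0.532, -0.62, -0.68], [0.013, 0.753, 0.658, 0.842], [0.0, 0.0, 0.0, 1.0]]}
{'fx': 374.682, 'fy': 374.682, 'cx': 256.189, 'cy': 183.984, 'pose': [[-0.01, 0.997, -0.08, 0.456], [-1.0, -0.011, -0.014, 0.019], [-0.015, 0.08, 0.997, 1.069], [0.0, 0.0, 0.0, 1.0]]}
{'fx': 281.8957052193369, 'fy': 281.8957052193369, 'cx': 258.6190692375946, 'cy': 188.7658383701415, 'hand_eye': array([[ 9.99999841e-01,  4.43415834e-05, -5.62972056e-04,
         1.41678557e-04],
       [-1.06847425e-04, -9.64049290e-01, -2.65723455e-01,
        -6.76833901e-02],
       [-5.54515410e-04,  2.65723473e-01, -9.64049132e-01,
        -1.41900580e-01],
       [ 0.00000000e+00,  0.00000000e+00,  0.00000000e+00,
         1.00000000e+00]])}
{'time_s': 0.1, 'q': array([-1.33679022e+00,  2.59290488e-01,  1.53593631e+00, -4.37404836e-06,
        1.34799020e+00, -2.02764546e-01]), 'joint_vel': array([ 1.59652004e-03, -2.26263964e-03, -3.54377138e-04, -6.62094568e-04,
        1.08144466e-03, -2.39849862e-05]), 'effort': array([ 3.29670031e-03, -4.46970356e+01, -2.91245466e+01, -1.18451148e-04,
        6.16840625e-03,  2.08290669e-05]), 'tool_pos': array([ 0.23258921, -0.49790157,  0.23056184]), 'eef_rot': array([ 8.43509168e-01, -5.37114163e-01, -5.84677077e-04, -5.63720474e-04]), 'force': array([ 0.45121618, -0.4726978 , -0.14252378]), 'ft_torque': array([0.06731273, 0.00592178, 0.0193886 ]), 'grip_width': 1.004789104502463} -0.0187
```

View pics/scene0.png

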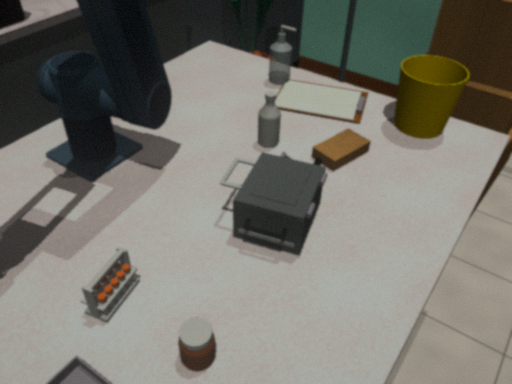

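View pics/top0.png

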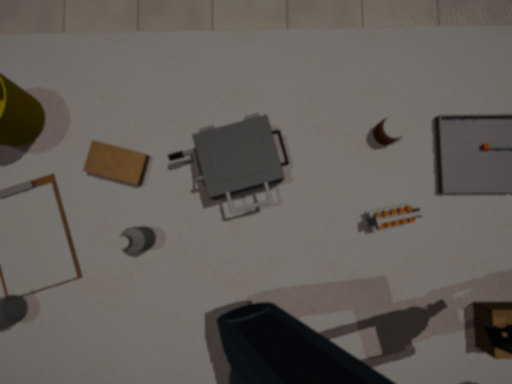

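The scene view shows the closed case at (280,195), the rack at (113,285), the jar at (197,345), the bottle at (268,125) and the box at (341,148). In the top view the case is at (238,158), the bar around (243,210), the knee grip at (180,157), the rack at (393,217), the jar at (383,132) and the bottle at (138,240).

Run:
```python
from h import *
im=cv2.imread("pics/top0.png")[95:245,165:435]
im=cv2.resize(im,None,fx=2.9,fy=2.9,interpolation=cv2.INTER_CUBIC)
cv2.imwrite("pics/crop1.png",cv2.convertScaleAbs(im,alpha=1.8,beta=0))
t=cv2.imread("pics/top0.png");i=env.camera_info("top")
hsv=cv2.cvtColor(t,cv2.COLOR_BGR2HSV)
g=cv2.GaussianBlur(t,(3,3),0).max(2)
m=((g<115)).astype(np.uint8)*255; m[:, :150]=0;m[:,310:]=0;m[260:]=0;m[:100]=0
m=cv2.morphologyEx(m,cv2.MORPH_OPEN,np.ones((25,25)))
c=max(cv2.findContours(m,0,1)[0],key=cv2.contourArea);r=cv2.minAreaRect(c);print("lid rect",r)
B=cv2.boxPoints(r);print([plane(i,b,.125).round(3).tolist() for b in B])
o=cv2.inRange(hsv,(4,150,80),(22,255,255));o[:,:350]=0;o[:,430:]=0
c=np.argwhere(o)[:,::-1].astype(np.float32);print("orange",len(c),cv2.minAreaRect(c))
```

```text
lid rect ((237.17649841308594, 159.20590209960938), (82.94718170166016, 106.47314453125), 75.96376037597656)
[[0.668, 0.238, 0.125], [0.732, -0.028, 0.125], [0.524, -0.075, 0.125], [0.462, 0.186, 0.125]]
orange 210 ((394.9566650390625, 216.9007110595703), (15.762279510498047, 36.66535568237305), 77.7352294921875)
```

View pics/crop1.png

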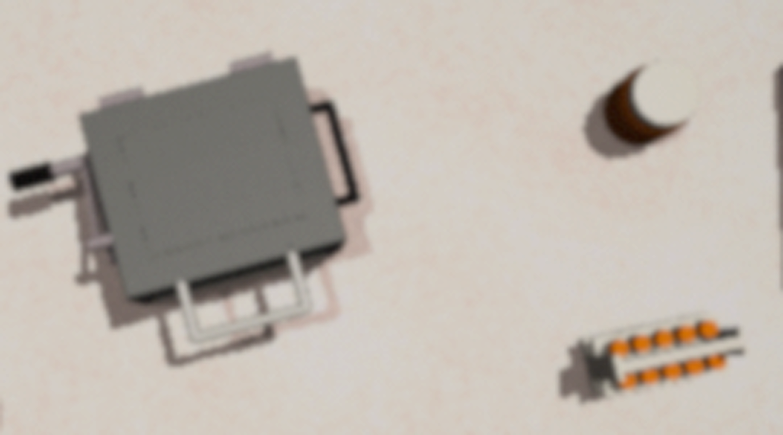

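The crop shows the lid corners at crop px (80,115), (297,60), (345,238), (130,295), and the bar from (195,335) to (305,308). The rack caps run (620,347)–(709,328) and (628,381)–(718,361).

Run:
```python
from h import *
i=env.camera_info("top")
f=lambda u,v,z:plane(i,(165+u/2.9,95+v/2.9),z)[:2]
BL,BR,FR,FL=[f(u,v,.125) for u,v in((80,115),(297,60),(345,238),(130,295))]
print("corners",BL,BR,FR,FL,"sizes",[np.linalg.norm(a-b).round(3) for a,b in((BL,BR),(BR,FR),(FR,FL),(FL,BL))])
yv=(BL-BR)+(FL-FR);yv/=np.linalg.norm(yv);xv=(BL-FL)+(BR-FR);xv/=np.linalg.norm(xv)
print("yaw y",np.arctan2(-yv[0],yv[1]),"yaw x",np.arctan2(xv[1],xv[0]))
c=(BL+BR+FR+FL)/4;print("case",c)
a,b=f(195,335,.12),f(305,308,.12);print("bar",a,b,(a+b)/2,np.linalg.norm(a-b),"rel",(a+b)/2-c)
q=[f(u,v,.066) for u,v in((620,347),(709,328),(628,381),(718,361))];print("rack",np.mean(q,0),np.linalg.norm(q[0]-q[1]),"yaw",[np.arctan2(-d[0],d[1]) for d in(q[0]-q[1],q[2]-q[3])])
print("knee",plane(i,(165+30/2.9,95+177/2.9),.078))
for n,u,v,z in(("bottle",138,240,.1),("jar",383,132,.04),("box",117,163,.04)):print(n,plane(i,(u,v),z))
print(R.from_quat(env.read_state()["eef_rot"]).as_matrix().round(3))
```

```text
corners [0.6601342 0.1942351] [0.70691334 0.00195996] [ 0.54825976 -0.0379299 ] [0.5005262  0.15000026] sizes [np.float64(0.198), np.float64(0.164), np.float64(0.194), np.float64(0.166)]
yaw y 0.2436448933696731 yaw x 0.2584155169398406
case [0.60395837 0.07706635]
bar [0.46523015 0.09387297] [ 0.48776345 -0.00237037] [0.4764968 0.0457513] 0.09884599069572551 rel [-0.12746157 -0.03131505]
rack [ 0.44378709 -0.33569728] 0.0834304867282736 yaw [np.float64(0.19946087280155544), np.float64(0.20764114966482802)]
knee [0.61282361 0.24906366 0.078     ]
bottle [0.3921022  0.33896481 0.1       ]
jar [ 0.67896082 -0.31942455  0.04      ]
box [0.60127701 0.42073785 0.04      ]
[[ 0.423 -0.906 -0.   ]
 [-0.906 -0.423  0.002]
 [-0.002 -0.    -1.   ]]
```

Emit:
move_arm:
  fingers: [0.45, 0.45, 0.45, 0.45, 0.45, 0.45, 0.45, 0.45]
  slide:
    - [0, 0, 0]
    - [0, 0, 0]
    - [0, 0, 0]
    - [0, 0, 0]
    - [0, 0, 0]
    - [0, 0, 0]
    - [0, 0, 0]
    - [0, 0, 0]
  spin: [-0.145, -0.145, -0.145, -0.145, -0.145, -0.145, -0.145, -0.145]

```text
time_s: 0.9
tool_pos: [0.2326, -0.498, 0.2308]
eef_rot: [1.0, 0.016, -0.0, -0.001]
force: [0.4, -0.4, 0.4]
grip_width: 0.455
```

Emit:
move_arm:
  fingers: [0.45, 0.45, 0.45, 0.45, 0.45, 0.45, 0.45, 0.45]
  slide:
    - [0, 0, 0]
    - [0, 0, 0]
    - [0.028, -0.035, 0]
    - [0.028, -0.035, 0]
    - [0.028, -0.035, 0]
    - [0.028, -0.035, 0]
    - [0.028, -0.035, 0]
    - [0.028, -0.035, 0]
  spin: [-0.112, -0.112, 0, 0, 0, 0, 0, 0]

```text
time_s: 1.7
tool_pos: [0.3437, -0.2514, 0.2311]
eef_rot: [0.992, 0.124, -0.0, -0.0]
force: [0.1, 0.5, 0.2]
grip_width: 0.452
```

```bash
cat >> h.py <<'E'
def goto(p,yaw=None,c=None):
    """tool-axis shift from current (or given) pose to world TCP p"""
    s=env.read_state();M=R.from_quat(s["eef_rot"]).as_matrix();y=np.arctan2(M[1,0],M[0,0])
    print("t",round(s["time_s"],2),"tcp",s["tool_pos"].round(4),"yaw",round(y,4),"F",s["force"].round(1),"grip",round(s["grip_width"],3),"q",s["q"].round(2))
    yw=y if yaw is None else yaw
    d=np.array(p)-s["tool_pos"]
    print("slide at target yaw",np.round([d[0]*np.cos(yw)+d[1]*np.sin(yw),d[0]*np.sin(yw)-d[1]*np.cos(yw),-d[2]],4),"spin",round(y-yw,4))
E
python3 -c "
from h import *
goto((.4757,.045,.2),.25)"
```

```text
t 1.7 tcp [ 0.3437 -0.2514  0.2311] yaw 0.2494 F [0.1 0.5 0.2] grip 0.452 q [-0.89  0.03  1.81  0.    1.3  -1.14]
slide at target yaw [ 0.2012 -0.2546  0.0311] spin -0.0006
```

Emit:
move_arm:
  fingers: [0.45, 0.45, 0.45, 0.45, 0.45, 0.45, 0.45, 0.45]
  slide:
    - [0.028, -0.036, 0.004]
    - [0.028, -0.036, 0.004]
    - [0.028, -0.036, 0.004]
    - [0.028, -0.036, 0.004]
    - [0.028, -0.036, 0.004]
    - [0.028, -0.036, 0.004]
    - [0.033, -0.039, 0.007]
    - [0, 0, 0]
  spin: [0, 0, 0, 0, 0, 0, 0, 0]

```text
time_s: 2.5
tool_pos: [0.4751, 0.0473, 0.1994]
eef_rot: [0.992, 0.128, -0.0, -0.001]
force: [-0.9, -1.3, -0.1]
grip_width: 0.454
```

Run:
```python
from h import *
goto((.4757,.045,.101),.25)
cv2.imwrite("pics/w1.png",env.camera("wrist"))
```

```text
t 2.5 tcp [0.4751 0.0473 0.1994] yaw 0.2565 F [-0.9 -1.3 -0.1] grip 0.454 q [-0.14  0.15  1.75  0.    1.24 -0.39]
slide at target yaw [-0.      0.0024  0.0984] spin 0.0065
```

View pics/w1.png

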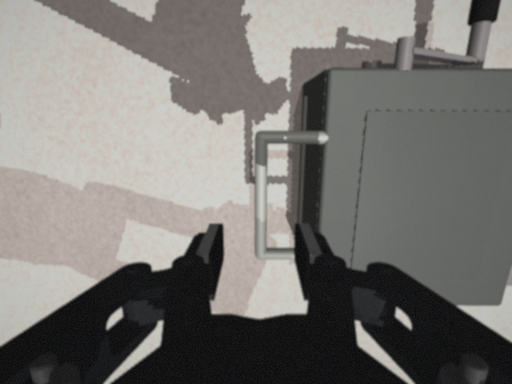

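The wrist view shows the pull bar upright from (262,135) to (262,255), between the fingers and parallel to the tool y axis.

```bash
cat >> h.py <<'E'
def wpose():
    s=env.read_state();T=np.eye(4);T[:3,:3]=R.from_quat(s["eef_rot"]).as_matrix();T[:3,3]=s["tool_pos"];return T@np.array(env.camera_info("wrist")["hand_eye"])
E
python3 - <<'E'
from h import *
i=env.camera_info("wrist");W=wpose()
a,b=[plane(i,u,.12,W) for u in((262,137),(262,254))]
m=(a+b)/2;print(a,b,m,np.linalg.norm(a-b));goto((m[0],m[1],.102),.252)
E
```

```text
[0.46517383 0.09177765 0.12      ] [ 0.49093204 -0.00541785  0.12      ] [0.47805293 0.0431799  0.12      ] 0.10055073263566379
t 2.55 tcp [0.4744 0.0448 0.1996] yaw 0.2558 F [-0.3 -0.3  0.6] grip 0.449 q [-0.14  0.15  1.75  0.    1.24 -0.4 ]
slide at target yaw [0.0032 0.0025 0.0976] spin 0.0038
```

Emit:
move_arm:
  fingers: [0.45, 0.45, 0.45, 0.45, 0.45, 0, 0, 0]
  slide:
    - [0.003, 0.002, 0.025]
    - [0, 0, 0.025]
    - [0, 0, 0.025]
    - [0, 0, 0.022]
    - [0, 0, 0]
    - [0, 0, 0]
    - [0, 0, 0]
    - [0, 0, 0]
  spin: [0, 0, 0, 0, 0, 0, 0, 0]

```text
time_s: 3.35
tool_pos: [0.4787, 0.0401, 0.105]
eef_rot: [0.992, 0.125, 0.001, 0.001]
force: [-1.7, -3.0, 3.2]
grip_width: 0.087
```

Run:
```python
from h import *
goto((.478,.0432,.102))
# arc rows in tool x / z for grasp on bar, lid angle 0 -> 1.40
a0=np.arctan2(5,218);r=.218
th=np.linspace(0,1.40,25);x=-r*np.cos(th+a0);z=r*np.sin(th+a0)
for k,(dx,dz) in enumerate(zip(np.diff(x),-np.diff(z))):print(k,round(dx,4),round(dz,4))
```

```text
t 3.35 tcp [0.4787 0.0401 0.105 ] yaw 0.2498 F [-1.7 -3.   3.2] grip 0.087 q [-0.15  0.26  1.87 -0.    1.   -0.4 ]
slide at target yaw [ 0.0001 -0.0032  0.003 ] spin 0.0
0 0.0007 -0.0127
1 0.0014 -0.0126
2 0.0021 -0.0125
3 0.0029 -0.0124
4 0.0036 -0.0122
5 0.0043 -0.012
6 0.005 -0.0117
7 0.0056 -0.0114
8 0.0063 -0.011
9 0.0069 -0.0107
10 0.0075 -0.0102
11 0.0081 -0.0098
12 0.0087 -0.0093
13 0.0092 -0.0088
14 0.0097 -0.0082
15 0.0102 -0.0076
16 0.0106 -0.007
17 0.011 -0.0064
18 0.0113 -0.0057
19 0.0117 -0.0051
20 0.0119 -0.0044
21 0.0122 -0.0037
22 0.0124 -0.003
23 0.0125 -0.0022
```

Emit:
move_arm:
  fingers: [0, 0, 0, 0, 0, 0, 0, 0]
  slide:
    - [0, 0, 0]
    - [0.001, 0, -0.0127]
    - [0.0014, 0, -0.0126]
    - [0.002, 0, -0.0125]
    - [0.003, 0, -0.0124]
    - [0.0036, 0, -0.0122]
    - [0.0043, 0, -0.012]
    - [0.005, 0, -0.0117]
  spin: [0, 0, 0, 0, 0, 0, 0, 0]

```text
time_s: 4.15
tool_pos: [0.4964, 0.0448, 0.1894]
eef_rot: [0.992, 0.125, -0.002, 0.001]
force: [-1.2, -5.2, -4.8]
grip_width: 0.09
```

Carrying the lid (−4.8 N). Continue the arc.

Emit:
move_arm:
  fingers: [0, 0, 0, 0, 0, 0, 0, 0]
  slide:
    - [0.0056, 0, -0.0114]
    - [0.0063, 0, -0.011]
    - [0.007, 0, -0.0107]
    - [0.0075, 0, -0.0102]
    - [0.008, 0, -0.0098]
    - [0.0087, 0, -0.0093]
    - [0.0092, 0, -0.0088]
    - [0.0097, 0, -0.0082]
  spin: [0, 0, 0, 0, 0, 0, 0, 0]

```text
time_s: 4.95
tool_pos: [0.5538, 0.0596, 0.2703]
eef_rot: [0.992, 0.125, -0.004, 0.001]
force: [-14.7, -7.1, 10.5]
grip_width: 0.088
```

Run:
```python
from h import *
u=np.array([np.cos(.253),np.sin(.253)]);h=np.array([.478,.0432])+.218*u
s=env.read_state()["tool_pos"];d=s[:2]-h;print("lid est",np.arctan2(s[2]+.0187-.115,-(d@u)),"r",np.hypot(s[2]+.0187-.115,d@u))
th=1.41+np.arctan2(5,218)
p=h-.218*np.cos(th)*u;goto((*p,.115+.218*np.sin(th)-.0187))
```

```text
lid est 0.8914979724194043 r 0.2236999528680864
t 4.95 tcp [0.5538 0.0596 0.2703] yaw 0.2498 F [-14.7  -7.1  10.5] grip 0.088 q [-0.09  0.25  1.45 -0.    1.45 -0.34]
slide at target yaw [ 0.1106 -0.0035 -0.0419] spin 0.0
```

Emit:
move_arm:
  fingers: [0, 0, 0, 0, 0, 0, 0, 0]
  slide:
    - [0.007, 0, -0.009]
    - [0.0106, 0, -0.007]
    - [0.011, 0, -0.0064]
    - [0.0113, 0, -0.0057]
    - [0.0117, 0, -0.005]
    - [0.012, 0, -0.0044]
    - [0.012, 0, -0.0037]
    - [0, 0, 0]
  spin: [0, 0, 0, 0, 0, 0, 0, 0]

```text
time_s: 5.75
tool_pos: [0.6318, 0.0797, 0.3139]
eef_rot: [0.992, 0.125, 0.002, 0.001]
force: [-3.7, -2.8, 12.3]
grip_width: 0.086
```

Run:
```python
from h import *
u=np.array([np.cos(.253),np.sin(.253)]);h=np.array([.478,.0432])+.218*u
s=env.read_state()["tool_pos"];d=s[:2]-h;print("lid est",np.arctan2(s[2]+.0187-.115,-(d@u)),"r",np.hypot(s[2]+.0187-.115,d@u))
th=1.41+np.arctan2(5,218)
p=h-.218*np.cos(th)*u;goto((*p,.115+.218*np.sin(th)-.0187))
```

```text
lid est 1.3019792679566011 r 0.225709357447133
t 5.75 tcp [0.6318 0.0797 0.3139] yaw 0.2502 F [-3.7 -2.8 12.3] grip 0.086 q [-0.05  0.38  1.17 -0.    1.59 -0.3 ]
slide at target yaw [ 0.03   -0.0032  0.0017] spin 0.0
```

Emit:
move_arm:
  fingers: [0, 0, 0, 0, 0, 0, 0, 0]
  slide:
    - [0.007, 0, -0.001]
    - [0.007, 0, -0.001]
    - [0.006, 0, -0.0005]
    - [0.005, 0, -0.0005]
    - [0.004, 0, 0]
    - [0, 0, 0]
    - [0, 0, 0]
    - [0, 0, 0]
  spin: [0, 0, 0, 0, 0, 0, 0, 0]

```text
time_s: 6.55
tool_pos: [0.6603, 0.087, 0.3194]
eef_rot: [0.992, 0.125, 0.005, 0.001]
force: [-2.5, -2.2, 18.3]
grip_width: 0.087
```

Run:
```python
from h import *
goto((.65,.09,.31))
im=env.camera("scene");cv2.imwrite("pics/s2.png",cv2.convertScaleAbs(cv2.resize(im[60:280,180:400],None,fx=2.7,fy=2.7),alpha=1.5))
```

```text
t 6.55 tcp [0.6603 0.087  0.3194] yaw 0.2503 F [-2.5 -2.2 18.3] grip 0.087 q [-0.04  0.43  1.07 -0.    1.62 -0.29]
slide at target yaw [-0.0092 -0.0054  0.0094] spin 0.0
```

View pics/s2.png

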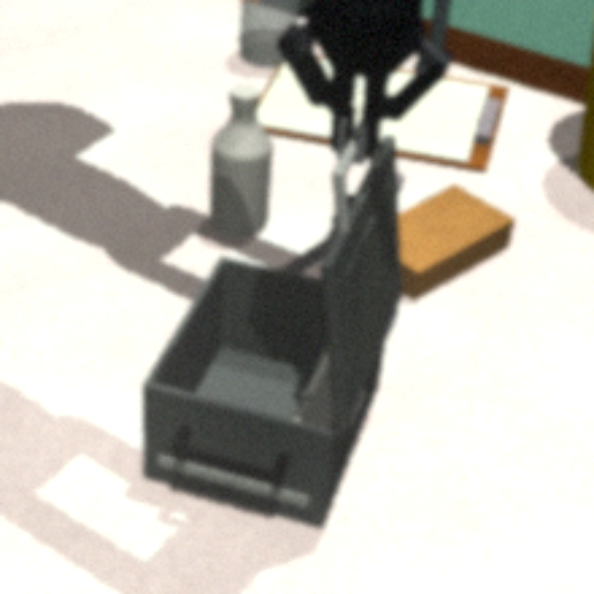

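The picture shows the lid almost upright, held at its bar; there is no resisting force along x yet. I push gently on to the limit.

Emit:
move_arm:
  fingers: [0, 0, 0, 0, 0, 0, 0, 0]
  slide:
    - [0.002, 0, -0.001]
    - [0.002, 0, -0.001]
    - [0.002, 0, 0]
    - [0.001, 0, 0]
    - [0, 0, 0]
    - [0, 0, 0]
    - [0, 0, 0]
    - [0, 0, 0]
  spin: [0, 0, 0, 0, 0, 0, 0, 0]

```text
time_s: 7.4
tool_pos: [0.6626, 0.0877, 0.3197]
eef_rot: [0.992, 0.124, -0.001, 0.001]
force: [-14.9, -5.9, 18.9]
grip_width: 0.086
```

Force has risen to 15 N with only 2 mm of travel, so this is the limit. Let go.

Emit:
move_arm:
  fingers: [1, 1, 1, 1, 1, 1, 1, 1]
  slide:
    - [0, 0, 0]
    - [0, 0, 0]
    - [0, 0, 0]
    - [0, 0, 0]
    - [0, 0, 0]
    - [0, 0, 0]
    - [0, 0, 0]
    - [0, 0, 0]
  spin: [0, 0, 0, 0, 0, 0, 0, 0]

```text
time_s: 8.2
tool_pos: [0.6658, 0.0889, 0.3151]
eef_rot: [0.992, 0.125, -0.0, -0.0]
force: [0.6, 0.3, 0.4]
grip_width: 1.0
```

Run:
```python
from h import *
goto((.65,.09,.31))
im=env.camera("scene");cv2.imwrite("pics/s3.png",cv2.convertScaleAbs(cv2.resize(im[60:280,180:400],None,fx=2.7,fy=2.7),alpha=1.5))
im=env.camera("wrist");cv2.imwrite("pics/w3.png",im)
cv2.imwrite("pics/sw3.png",np.hstack([cv2.resize(cv2.imread("pics/s3.png"),(400,400)),cv2.resize(im,(400,300))[:, :] if 0 else cv2.copyMakeBorder(cv2.resize(im,(400,300)),0,100,0,0,0)]))
```

```text
t 8.2 tcp [0.6658 0.0889 0.3151] yaw 0.25 F [0.6 0.3 0.4] grip 1.0 q [-0.03  0.45  1.05  0.    1.63 -0.28]
slide at target yaw [-0.0151 -0.005   0.0051] spin 0.0
```

View pics/sw3.png

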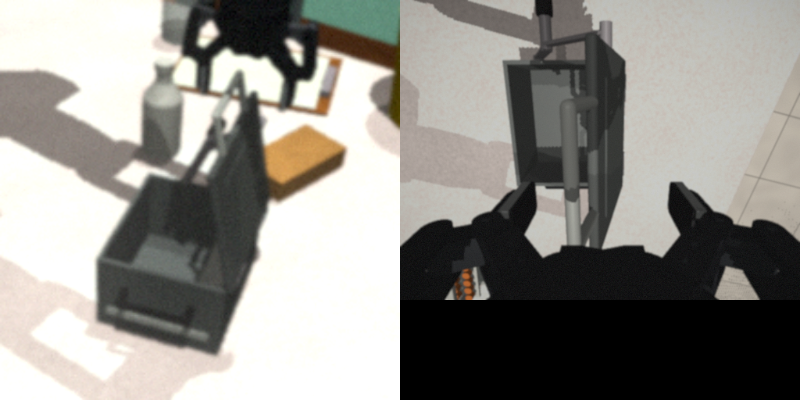

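The left view shows the lid standing up free of the open fingers. In the right (wrist) view the bar is at (572,150), off-centre to the front, as expected when the stay is locked.

Emit:
move_arm:
  fingers: [1, 1, 1, 1, 1, 1, 1, 1]
  slide:
    - [0, 0, -0.03]
    - [0, 0, -0.03]
    - [0, 0, -0.01]
    - [-0.03, 0.034, 0]
    - [-0.03, 0.034, 0]
    - [-0.03, 0.034, 0]
    - [-0.03, 0.034, 0]
    - [-0.03, 0.034, 0]
  spin: [0, 0, 0, 0, 0, 0, 0, 0]

```text
time_s: 9.1
tool_pos: [0.5613, -0.1142, 0.3844]
eef_rot: [0.992, 0.125, -0.0, -0.0]
force: [0.3, -1.4, -0.4]
grip_width: 0.999
```

Emit:
move_arm:
  fingers: [1, 1, 1, 0.5, 0.5, 0.5, 0.5, 0.5]
  slide:
    - [-0.03, 0.034, 0.02]
    - [-0.03, 0.034, 0.025]
    - [-0.03, 0.034, 0.025]
    - [-0.03, 0.034, 0.025]
    - [-0.03, 0.034, 0.025]
    - [-0.02, 0.02, 0.025]
    - [0, 0, 0.025]
    - [0, 0, 0]
  spin: [0.047, 0, 0, 0, 0, 0, 0, 0]

```text
time_s: 9.9
tool_pos: [0.4367, -0.3278, 0.2145]
eef_rot: [0.995, 0.1, -0.002, -0.003]
force: [0.3, -0.1, 0.5]
grip_width: 0.501
```

Run:
```python
from h import *
goto((.4438,-.3357,.2),.203)
im=env.camera("scene");w=env.camera("wrist");cv2.imwrite("pics/w4.png",w);cv2.imwrite("pics/s4.png",im)
a=cv2.resize(cv2.convertScaleAbs(im[60:280,180:400],alpha=1.5),(288,288))
cv2.imwrite("pics/sw4.png",np.hstack([w,cv2.copyMakeBorder(a,0,96,0,0,0)]))
```

```text
t 9.9 tcp [ 0.4367 -0.3278  0.2145] yaw 0.2007 F [ 0.3 -0.1  0.5] grip 0.501 q [-0.85  0.27  1.56  0.    1.32 -1.05]
slide at target yaw [0.0053 0.0091 0.0145] spin -0.0023
```

View pics/sw4.png

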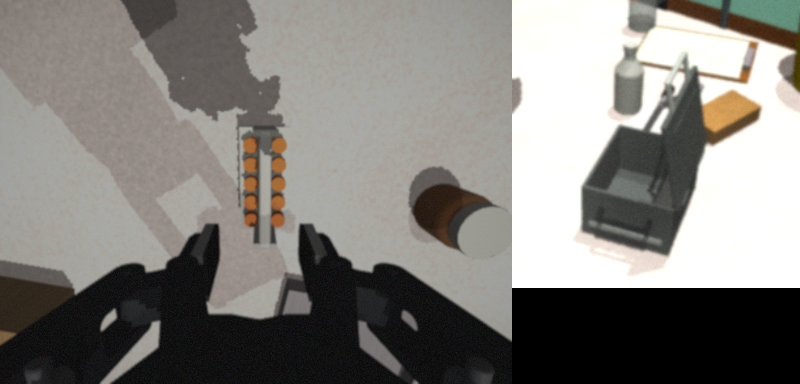

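The lid stays up. In the wrist view the rack's carrying bar runs from (264,128) to (265,243), parallel to tool y. The caps lie in rows at x≈250 and x≈279, rows 145–219.

Run:
```python
from h import *
i=env.camera_info("wrist");W=wpose()
a,b=[plane(i,u,.096,W) for u in((264,127),(265,243))]
m=(a+b)/2;print(a,b,m,np.linalg.norm(a-b),"yaw",np.arctan2(-(a-b)[0],(a-b)[1]))
q=np.array([plane(i,u,.066,W) for u in((250,145),(279,145),(251,219),(278,219))]);print(q.mean(0),np.linalg.norm(q[0]-q[2]))
w=q[:2].mean(0)-q[2:].mean(0);print("yaw caps",np.arctan2(-w[0],w[1]))
for n in((.5*(m[0]+q.mean(0)[0]),.5*(m[1]+q.mean(0)[1]),.073),):goto(n,.203)
```

```text
[ 0.43374416 -0.27547645  0.096     ] [ 0.45883784 -0.38932264  0.096     ] [ 0.446291   -0.33239955  0.096     ] 0.11657894043437579 yaw 0.21694844510056033
[ 0.44739406 -0.3348964   0.066     ] 0.08216411756435446
yaw caps 0.2086063742086269
t 10.0 tcp [ 0.4392 -0.3286  0.2185] yaw 0.203 F [-0.3  0.7 -0.1] grip 0.499 q [-0.85  0.27  1.56  0.    1.32 -1.05]
slide at target yaw [0.0065 0.0065 0.1455] spin -0.0
```

Emit:
move_arm:
  fingers: [0.5, 0.5, 0.5, 0.5, 0.5, 0.5, 0.5, 0.5]
  slide:
    - [0.0065, 0.0065, 0]
    - [0, 0, 0.03]
    - [0, 0, 0.03]
    - [0, 0, 0.03]
    - [0, 0, 0.03]
    - [0, 0, 0.015]
    - [0, 0, 0.01]
    - [0, 0, 0]
  spin: [-0.006, 0, 0, 0, 0, 0, 0, 0]

```text
time_s: 10.8
tool_pos: [0.4477, -0.3338, 0.0734]
eef_rot: [0.994, 0.105, -0.0, -0.0]
force: [-0.2, -0.4, 0.5]
grip_width: 0.499
```

Emit:
move_arm:
  fingers: [0, 0, 0, 0, 0, 0, 0, 0]
  slide:
    - [0, 0, 0]
    - [0, 0, 0]
    - [0, 0, 0]
    - [0, 0, 0]
    - [0, 0, 0]
    - [0, 0, 0]
    - [0, 0, 0]
    - [0, 0, 0]
  spin: [0, 0, 0, 0, 0, 0, 0, 0]

```text
time_s: 11.6
tool_pos: [0.4473, -0.3349, 0.075]
eef_rot: [0.995, 0.104, 0.001, 0.001]
force: [-1.1, -0.6, 6.6]
grip_width: 0.125
```

Emit:
move_arm:
  fingers: [0, 0, 0, 0, 0, 0, 0, 0]
  slide:
    - [0, 0, -0.01]
    - [0, 0, -0.02]
    - [0, 0, -0.03]
    - [0, 0, -0.03]
    - [0, 0, -0.03]
    - [0, 0, -0.03]
    - [0, 0, -0.015]
    - [0, 0, 0]
  spin: [-0.044, 0, 0, 0, 0, 0, 0, 0]

```text
time_s: 12.4
tool_pos: [0.4479, -0.3348, 0.2413]
eef_rot: [0.992, 0.126, 0.002, 0.002]
force: [0.2, 0.1, -2.1]
grip_width: 0.128
```

Emit:
move_arm:
  fingers: [0, 0, 0, 0, 0, 0, 0, 0]
  slide:
    - [0.01, -0.017, 0]
    - [0.017, -0.028, 0]
    - [0.0217, -0.0359, 0]
    - [0.0217, -0.0359, 0]
    - [0.0217, -0.0359, 0]
    - [0.0217, -0.0359, 0]
    - [0.0217, -0.0359, 0]
    - [0.0217, -0.0359, 0]
  spin: [0, 0, 0, 0, 0, 0, 0, 0]

```text
time_s: 13.2
tool_pos: [0.5333, -0.0405, 0.2369]
eef_rot: [0.992, 0.126, -0.001, -0.001]
force: [1.3, -1.8, -2.7]
grip_width: 0.122
```

Run:
```python
from h import *
goto((.567,.067,.24),.253)
```

```text
t 13.2 tcp [ 0.5333 -0.0405  0.2369] yaw 0.2528 F [ 1.3 -1.8 -2.7] grip 0.122 q [-0.28  0.23  1.56  0.    1.36 -0.54]
slide at target yaw [ 0.0595 -0.0957 -0.0031] spin -0.0002
```

Emit:
move_arm:
  fingers: [0, 0, 0, 0, 0, 0, 0, 0]
  slide:
    - [0.02, -0.032, 0]
    - [0.017, -0.028, 0]
    - [0.013, -0.02, 0]
    - [0.009, -0.014, 0]
    - [0, 0, 0]
    - [0, 0, 0]
    - [0, 0, 0]
    - [0, 0, 0]
  spin: [0, 0, 0, 0, 0, 0, 0, 0]

```text
time_s: 14.0
tool_pos: [0.5674, 0.0622, 0.2385]
eef_rot: [0.992, 0.125, -0.0, 0.0]
force: [-0.3, 0.4, -1.8]
grip_width: 0.125
```

Run:
```python
from h import *
goto((.567,.067,.24),.253)
w=env.camera("wrist");cv2.imwrite("pics/w5.png",w)
t=env.camera("top");cv2.imwrite("pics/t5.png",t)
a=cv2.resize(cv2.convertScaleAbs(t[100:244,150:294],alpha=1.7),(288,288))
cv2.imwrite("pics/wt5.png",np.hstack([w,cv2.copyMakeBorder(a,0,96,0,0,0)]))
```

```text
t 14.0 tcp [0.5674 0.0622 0.2385] yaw 0.2515 F [-0.3  0.4 -1.8] grip 0.125 q [-0.09  0.29  1.47 -0.    1.38 -0.34]
slide at target yaw [ 0.0009 -0.0048 -0.0015] spin -0.0015
```

View pics/wt5.png

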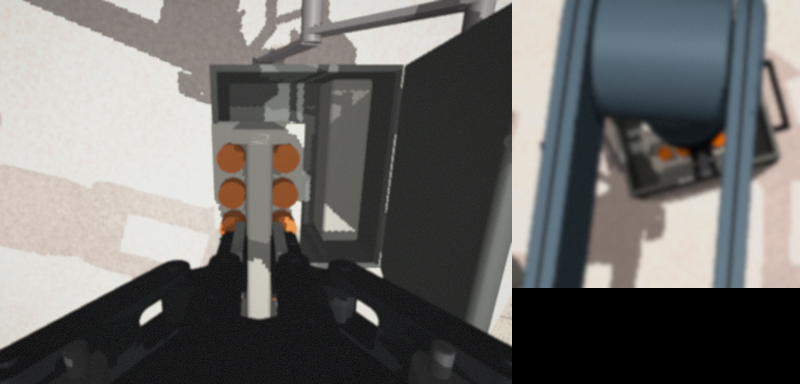

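The wrist view shows the rack hanging straight over the front bay. The case's left outer rim corners are at (210,66) in front and (404,66) at the hinge side. The block is at (340,160).

Run:
```python
from h import *
i=env.camera_info("wrist");W=wpose()
a,b=[plane(i,u,.115,W)[:2] for u in((210,66),(404,66))]
print(a,b,np.linalg.norm(a-b));u=(b-a)/np.linalg.norm(b-a);print("yaw",np.arctan2(u[1],u[0]))
y=.253;u=np.array([np.cos(y),np.sin(y)]);v=np.array([-u[1],u[0]])
print("case centre from front corner",a+.085*u-.1*v,"rear",b-.085*u-.1*v)
c=(a+b)/2-.1*v;s=env.read_state()["tool_pos"][:2]-c;print("tool in case frame",s@u,s@v)
```

```text
[0.50076139 0.15350701] [0.66470995 0.19567562] 0.169284734442452
yaw 0.2517494938186835
case centre from front corner [0.60808645 0.07796674] rear [0.60744681 0.07758272]
tool in case frame -0.04286636631630491 -0.004867925728585831
```

Emit:
move_arm:
  fingers: [0, 0, 0, 0, 0, 0, 0, 0]
  slide:
    - [0.004, -0.005, 0]
    - [0, 0, 0.01]
    - [0, 0, 0.02]
    - [0, 0, 0.02]
    - [0, 0, 0.02]
    - [0, 0, 0.02]
    - [0, 0, 0.01]
    - [0, 0, 0]
  spin: [0, 0, 0, 0, 0, 0, 0, 0]

```text
time_s: 14.9
tool_pos: [0.5688, 0.0692, 0.1367]
eef_rot: [0.992, 0.126, -0.002, -0.0]
force: [-0.3, 0.2, -2.0]
grip_width: 0.125
```

Run:
```python
from h import *
goto((.6077-.039*.968,.0777-.039*.25,.0815),.252)
```

```text
t 14.9 tcp [0.5688 0.0692 0.1367] yaw 0.2531 F [-0.3  0.2 -2. ] grip 0.125 q [-0.07  0.38  1.61 -0.    1.16 -0.33]
slide at target yaw [0.0008 0.0015 0.0552] spin 0.0011
```

Emit:
move_arm:
  fingers: [0, 0, 0, 0, 0, 0, 0, 0]
  slide:
    - [0, 0, 0.013]
    - [0, 0, 0.013]
    - [0, 0, 0.012]
    - [0, 0, 0.009]
    - [0, 0, 0.005]
    - [0, 0, 0.003]
    - [0, 0, 0]
    - [0, 0, 0]
  spin: [0, 0, 0, 0, 0, 0, 0, 0]

```text
time_s: 15.7
tool_pos: [0.5705, 0.069, 0.084]
eef_rot: [0.992, 0.126, 0.0, 0.0]
force: [0.2, -0.6, -1.6]
grip_width: 0.124
```

Emit:
move_arm:
  fingers: [0, 0, 0, 0, 0, 0, 0, 0]
  slide:
    - [0, 0, 0.001]
    - [0, 0, 0.001]
    - [0, 0, 0.001]
    - [0, 0, 0]
    - [0, 0, 0]
    - [0, 0, 0]
    - [0, 0, 0]
    - [0, 0, 0]
  spin: [0, 0, 0, 0, 0, 0, 0, 0]

```text
time_s: 16.5
tool_pos: [0.5703, 0.0692, 0.081]
eef_rot: [0.992, 0.126, 0.0, -0.0]
force: [-1.6, 2.5, 4.8]
grip_width: 0.124
```

Now on the floor. Open a little and rise.

Emit:
move_arm:
  fingers: [0.35, 0.35, 0.35, 0.35, 0.35, 0.35, 0.35, 0.35]
  slide:
    - [0, 0, 0]
    - [0, 0, 0]
    - [0, 0, 0]
    - [0, 0, 0]
    - [0, 0, -0.01]
    - [0, 0, -0.02]
    - [0, 0, -0.03]
    - [0, 0, -0.03]
  spin: [0, 0, 0, 0, 0, 0, 0, 0]

```text
time_s: 17.3
tool_pos: [0.5699, 0.0691, 0.172]
eef_rot: [0.992, 0.126, -0.0, -0.0]
force: [0.5, 0.0, 0.3]
grip_width: 0.35
```

Emit:
move_arm:
  fingers: [0.35, 0.35, 0.35, 0.35, 0.35, 0.35, 0.35, 0.35]
  slide:
    - [0, 0, -0.03]
    - [0, 0, -0.03]
    - [0, 0, -0.03]
    - [0, 0, 0]
    - [0, 0, 0]
    - [0, 0, 0]
    - [0, 0, 0]
    - [0, 0, 0]
  spin: [0, 0, 0, 0, 0, 0, 0, 0]

```text
time_s: 18.1
tool_pos: [0.5696, 0.0691, 0.2595]
eef_rot: [0.992, 0.126, -0.001, -0.0]
force: [0.2, 0.6, -0.4]
grip_width: 0.35
```

Run:
```python
from h import *
goto((.55,.02,.26),.252)
w=env.camera("wrist");cv2.imwrite("pics/w6.png",w)
s=env.camera("scene")
a=cv2.resize(cv2.convertScaleAbs(s[80:260,200:380],alpha=1.7),(288,288))
cv2.imwrite("pics/ws6.png",np.hstack([w,cv2.copyMakeBorder(a,0,96,0,0,0)]))
```

```text
t 18.1 tcp [0.5696 0.0691 0.2595] yaw 0.2529 F [ 0.2  0.6 -0.4] grip 0.35 q [-0.07  0.29  1.43  0.    1.43 -0.33]
slide at target yaw [-0.0313  0.0426 -0.0005] spin 0.0009
```

View pics/ws6.png

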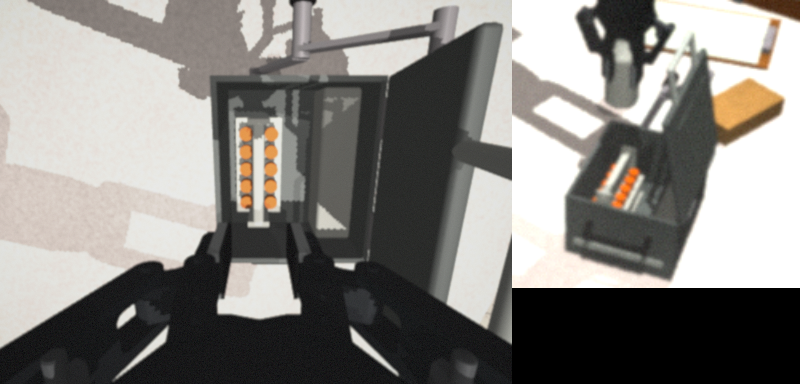

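The rack stands in the bay and the lid is still locked up. The knee grip is just entering the wrist image at (302,5), as predicted. Next I go to the front of the knee with the fingers shut.

Emit:
move_arm:
  fingers: [0, 0, 0, 0, 0, 0, 0, 0]
  slide:
    - [-0.007, -0.011, 0]
    - [0, -0.025, 0]
    - [0, -0.03, 0]
    - [0, -0.03, 0]
    - [0, -0.03, 0]
    - [0, -0.03, 0]
    - [0, -0.015, 0]
    - [0, 0, 0]
  spin: [0, 0, 0, 0, 0, 0, 0, 0]

```text
time_s: 19.0
tool_pos: [0.5195, 0.2347, 0.2607]
eef_rot: [0.992, 0.128, -0.0, -0.0]
force: [-0.8, -0.2, -0.1]
grip_width: 0.001
```

Run:
```python
from h import *
goto((.5204,.2327,.152),.252)
w=env.camera("wrist");cv2.imwrite("pics/w7.png",w)
```

```text
t 19.0 tcp [0.5195 0.2347 0.2607] yaw 0.2561 F [-0.8 -0.2 -0.1] grip 0.001 q [ 0.23  0.28  1.44  0.    1.43 -0.03]
slide at target yaw [0.0004 0.0021 0.1087] spin 0.0041
```

View pics/w7.png

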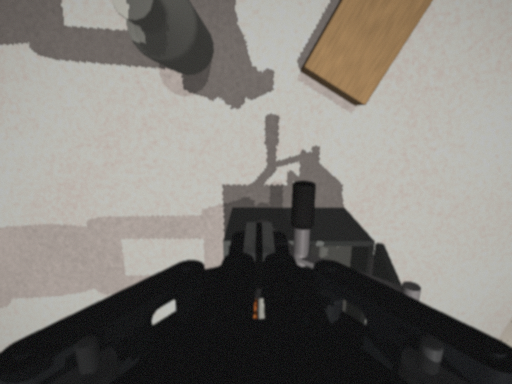

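The grip shows as the black cylinder from (303,183) to (303,228), to the right of the shut fingertips at (258,225).

Run:
```python
from h import *
i=env.camera_info("wrist");W=wpose();y=.252;u=np.array([np.cos(y),np.sin(y)]);v=np.array([-u[1],u[0]]);c=np.array([.6077,.0777])
for p in((303,183),(303,228)):
    q=plane(i,p,.172,W)[:2]-c;print(q@u,q@v)
s=env.read_state()["tool_pos"];q=s[:2]-c;print("tool",q@u,q@v,s[2])
```

```text
-0.008146172803215 0.18116219099395323
-0.00629444925504223 0.14020067877081124
tool -0.04605554841331739 0.17255410792967055 0.26064392924269003
```

Emit:
move_arm:
  fingers: [0, 0, 0, 0, 0, 0, 0, 0]
  slide:
    - [0, 0, 0.02]
    - [0, 0, 0.03]
    - [0, 0, 0.03]
    - [0, 0, 0.02]
    - [0, 0, 0.008]
    - [0, 0, 0]
    - [0, 0, 0]
    - [0, 0, 0]
  spin: [0, 0, 0, 0, 0, 0, 0, 0]

```text
time_s: 19.85
tool_pos: [0.5217, 0.2328, 0.1542]
eef_rot: [0.992, 0.126, 0.001, -0.0]
force: [-0.3, -0.6, 0.1]
grip_width: 0.003
```

Run:
```python
from h import *
goto((.52,.23,.15),.252)
```

```text
t 19.85 tcp [0.5217 0.2328 0.1542] yaw 0.2527 F [-0.3 -0.6  0.1] grip 0.003 q [ 0.22  0.36  1.6  -0.    1.19 -0.03]
slide at target yaw [-0.0023  0.0023  0.0042] spin 0.0007
```

Emit:
move_arm:
  fingers: [0, 0, 0, 0, 0, 0, 0, 0]
  slide:
    - [0.006, 0, 0.001]
    - [0.006, 0, 0.001]
    - [0.006, 0, 0.002]
    - [0.006, 0, 0.002]
    - [0.006, 0, 0.002]
    - [0.006, 0, 0.003]
    - [0.006, 0, 0.003]
    - [0.006, 0, 0.003]
  spin: [0, 0, 0, 0, 0, 0, 0, 0]

```text
time_s: 20.65
tool_pos: [0.5652, 0.2445, 0.1339]
eef_rot: [0.992, 0.126, -0.003, 0.0]
force: [-8.9, -2.7, -6.8]
grip_width: -0.003
```

Emit:
move_arm:
  fingers: [0, 0, 0, 0, 0, 0, 0, 0]
  slide:
    - [0.006, 0, 0.004]
    - [0.005, 0, 0.004]
    - [0.004, 0, 0.004]
    - [0, 0, 0]
    - [0, 0, 0]
    - [0, 0, 0]
    - [0, 0, 0]
    - [0, 0, 0]
  spin: [0, 0, 0, 0, 0, 0, 0, 0]

```text
time_s: 21.45
tool_pos: [0.575, 0.247, 0.119]
eef_rot: [0.992, 0.126, -0.008, 0.001]
force: [-14.3, -4.7, -9.7]
grip_width: -0.001
```

Run:
```python
from h import *
goto((.52,.23,.15),.252)
s=env.camera("scene");w=env.camera("wrist")
a=cv2.resize(cv2.convertScaleAbs(s[60:260,190:390],alpha=1.7),(288,288))
cv2.imwrite("pics/ws8.png",np.hstack([w,cv2.copyMakeBorder(a,0,96,0,0,0)]))
```

```text
t 21.45 tcp [0.575 0.247 0.119] yaw 0.2534 F [-14.3  -4.7  -9.7] grip -0.001 q [ 0.23  0.49  1.48 -0.    1.19 -0.03]
slide at target yaw [-0.0575  0.0028 -0.031 ] spin 0.0014
```

View pics/ws8.png

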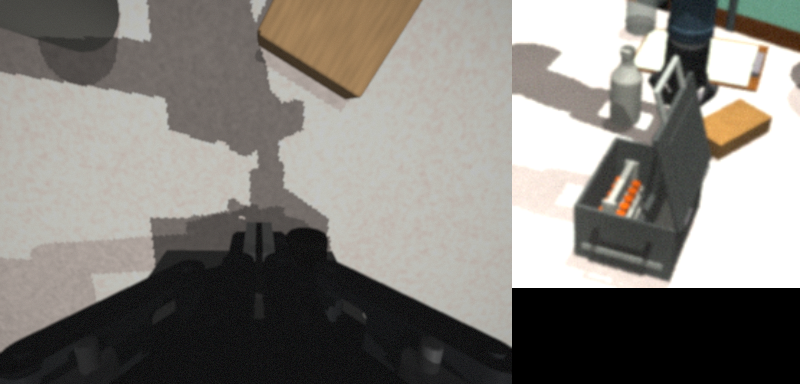

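The scene shows the lid still up, with the grip in front of the shut fingers. The force (−15 N along x, −10 N in z) suggests the knee is past straight and held by rubber friction on the finger. I follow it straight down.

Emit:
move_arm:
  fingers: [0, 0, 0, 0, 0, 0, 0, 0]
  slide:
    - [0, 0, 0.005]
    - [0, 0, 0.005]
    - [0, 0, 0.005]
    - [0.002, 0, 0.005]
    - [0.002, 0, 0.004]
    - [0, 0, 0]
    - [0, 0, 0]
    - [0, 0, 0]
  spin: [0, 0, 0, 0, 0, 0, 0, 0]

```text
time_s: 22.35
tool_pos: [0.5856, 0.2497, 0.0995]
eef_rot: [0.992, 0.126, 0.0, -0.0]
force: [-3.1, -1.0, -1.9]
grip_width: -0.0
```

Run:
```python
from h import *
goto((.52,.23,.15),.252)
s=env.camera("scene")
cv2.imwrite("pics/s9.png",cv2.resize(cv2.convertScaleAbs(s[70:230,220:350],alpha=1.8),None,fx=3.5,fy=3.5,interpolation=cv2.INTER_CUBIC))
```

```text
t 22.35 tcp [0.5856 0.2497 0.0995] yaw 0.253 F [-3.1 -1.  -1.9] grip -0.0 q [ 0.23  0.52  1.48  0.    1.14 -0.02]
slide at target yaw [-0.0685  0.0027 -0.0505] spin 0.001
```

Emit:
move_arm:
  fingers: [0, 0, 0, 0, 0, 0, 0, 0]
  slide:
    - [0.002, 0, 0.005]
    - [0.002, 0, 0.005]
    - [0.001, 0, 0.005]
    - [0, 0, 0.003]
    - [0, 0, 0]
    - [0, 0, 0]
    - [0, 0, 0]
    - [0, 0, 0]
  spin: [0, 0, 0, 0, 0, 0, 0, 0]

```text
time_s: 23.2
tool_pos: [0.5914, 0.2511, 0.0826]
eef_rot: [0.992, 0.126, 0.001, -0.0]
force: [0.6, 0.2, 0.1]
grip_width: -0.002
```

Run:
```python
from h import *
goto((.52,.23,.15),.252)
a=cv2.imread("pics/s4.png");b=env.camera("scene");z=cv2.imread("pics/scene0.png");cv2.imwrite("pics/s10.png",b)
t=env.camera("top");cv2.imwrite("pics/t10.png",t)
L=(slice(150,215),slice(245,320))
for n,i in(("up",a),("shut",z)):print(n,np.abs(b[L].astype(int)-i[L]).mean())
o=lambda i:cv2.inRange(cv2.cvtColor(i,cv2.COLOR_BGR2HSV),(4,150,80),(22,255,255))[150:240,230:300].sum()/255
print("orange in case",o(b),o(z))
```

```text
t 23.2 tcp [0.5914 0.2511 0.0826] yaw 0.253 F [0.6 0.2 0.1] grip -0.002 q [ 0.23  0.54  1.48 -0.    1.11 -0.02]
slide at target yaw [-0.0744  0.0026 -0.0674] spin 0.001
up 25.551931623931623
shut 12.08157264957265
orange in case 0.0 0.0
```

The knee force is gone and the lid is falling. Back off and up.

Emit:
move_arm:
  fingers: [0, 0, 0, 0, 0, 0, 0, 0]
  slide:
    - [-0.01, 0, 0]
    - [-0.015, 0, 0]
    - [-0.015, 0, -0.01]
    - [-0.01, 0, -0.03]
    - [-0.01, 0, -0.04]
    - [0, 0, -0.04]
    - [0, 0, -0.04]
    - [0, 0, -0.04]
  spin: [0, 0, 0, 0, 0, 0, 0, 0]

```text
time_s: 24.1
tool_pos: [0.5311, 0.2357, 0.2834]
eef_rot: [0.992, 0.126, -0.0, -0.0]
force: [1.2, 1.3, -0.0]
grip_width: 0.001
```

Emit:
move_arm:
  fingers: [0, 0, 0, 0, 0, 0, 0, 0]
  slide:
    - [-0.04, 0, 0]
    - [-0.04, 0, 0]
    - [-0.04, 0, 0]
    - [-0.04, 0, 0]
    - [0, 0, 0]
    - [0, 0, 0]
    - [0, 0, 0]
    - [0, 0, 0]
  spin: [0, 0, 0, 0, 0, 0, 0, 0]

```text
time_s: 24.9
tool_pos: [0.3782, 0.196, 0.2816]
eef_rot: [0.992, 0.126, 0.0, -0.0]
force: [-0.4, 0.7, -0.2]
grip_width: 0.002
```

Emit:
move_arm:
  fingers: [0, 0, 0, 0, 0, 0, 0, 0]
  slide:
    - [0, 0, 0]
    - [0, 0, 0]
    - [0, 0, 0]
    - [0, 0, 0]
    - [0, 0, 0]
    - [0, 0, 0]
    - [0, 0, 0]
    - [0, 0, 0]
  spin: [0, 0, 0, 0, 0, 0, 0, 0]

```text
time_s: 25.7
tool_pos: [0.3773, 0.1958, 0.2817]
eef_rot: [0.992, 0.126, 0.0, -0.0]
force: [-0.3, 0.3, -0.1]
grip_width: -0.006
```

Run:
```python
from h import *
goto((.52,.23,.15),.252)
b=env.camera("scene");z=cv2.imread("pics/scene0.png");t=env.camera("top");t0=cv2.imread("pics/top0.png");cv2.imwrite("pics/t11.png",t)
L=(slice(150,250),slice(220,330));print("scene diff",np.abs(b[L].astype(int)-z[L]).mean())
for n,(x,y) in dict(lid=(238,158),bar=(243,205),knee=(180,157),jar=(383,132),box=(117,163),bottle=(138,240)).items():
    S=(slice(y-18,y+18),slice(x-18,x+18));print(n,np.abs(t[S].astype(int)-t0[S]).mean())
f=lambda i:cv2.convertScaleAbs(i,alpha=1.6)
cv2.imwrite("pics/fin.png",np.hstack([f(cv2.resize(b[90:260,200:370],(400,400))),f(cv2.resize(t[90:290,80:280],(400,400)))]))
```

```text
t 25.7 tcp [0.3773 0.1958 0.2817] yaw 0.253 F [-0.3  0.3 -0.1] grip -0.006 q [ 0.22 -0.    1.72  0.    1.43 -0.04]
slide at target yaw [0.1467 0.0025 0.1317] spin 0.001
scene diff 5.8248181818181815
lid 3.7590020576131686
bar 4.732510288065844
knee 4.9789094650205765
jar 4.715020576131687
box 4.121913580246914
bottle 24.237654320987655
```

View pics/fin.png

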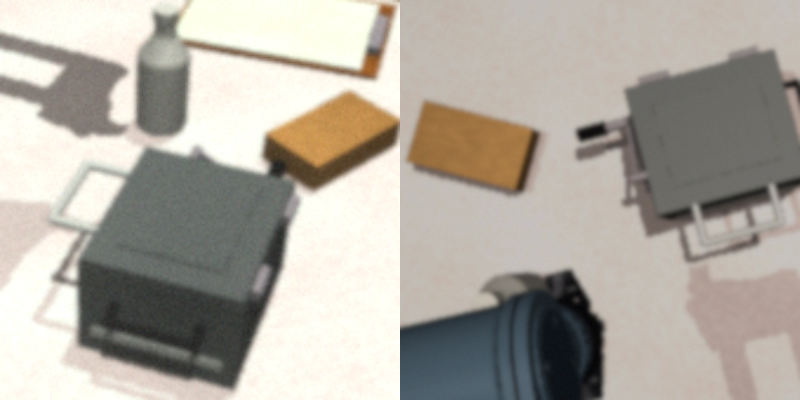

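The final picture shows the lid flat shut, with the bar and knee back where they were at the start. The bottle and box are untouched and the arm is clear. I wait one more call for the lid to settle, then hand in.

Emit:
move_arm:
  fingers: [0, 0, 0, 0, 0, 0, 0, 0]
  slide:
    - [0, 0, 0]
    - [0, 0, 0]
    - [0, 0, 0]
    - [0, 0, 0]
    - [0, 0, 0]
    - [0, 0, 0]
    - [0, 0, 0]
    - [0, 0, 0]
  spin: [0, 0, 0, 0, 0, 0, 0, 0]

```text
time_s: 26.6
tool_pos: [0.3773, 0.1958, 0.2817]
eef_rot: [0.992, 0.126, 0.0, -0.0]
force: [1.3, 0.1, 0.7]
grip_width: -0.001
```

Run:
```python
from h import *
b=env.camera("scene");z=cv2.imread("pics/scene0.png")
for n,L in dict(case=(slice(150,250),slice(220,330)),bottle=(slice(92,150),slice(252,285)),bg=(slice(250,330),slice(330,400))).items():print(n,np.abs(b[L].astype(int)-z[L]).mean())
print(env.close_job())
```

```text
case 5.83630303030303
bottle 7.8293277603622435
bg 8.519107142857143
the job is handed in; nothing more can be done
None
```

The job is handed in at 26.6 s of the 69 s allowed. I raised the lid by its bar to the limit and let go, and the stay held it. I stood the rack in the bay, pushed the knee back through straight so the stay folded, and moved the arm clear.

**Last checks:**
- **Lid and stay:** the images after closing match the start images to within noise at the lid, bar and knee, so the lid is shut and the stay folded.
- **Bystanders:** the bottle, jar and box are where they were. In the top view the arm hid the bottle, so that area differed from the start; in the scene view the bottle matched.
- **Rack:** it was last seen upright in the bay before the lid came down. It can't be seen with the lid shut.
- **Arm:** no significant contact force at the end (about 1 N, sensor noise).

**Not confirmed directly:**
- **Joint values:** the lid and knee angles were judged from images and forces, because there is no direct reading.
- **Knee push:** it took about 15 N at one point, against the 2–3 N expected, probably from rubber friction on the finger. It eased when I followed the knee downward. The lid was still up then, so folding began with the lid high. I did not measure its angle when the knee passed 2.5 rad.

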